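# Heft two pomegranates and hold out the heavier one, lip to the customer's basket

## Task

The customer wants the juicier, that is the heavier, of the two pomegranates, which look alike: lift the scale pans by their wooden grips and feel which fruit weighs more, and leave the other pan standing where it was with its fruit in it. Give the heavier pan a quarter turn so that its pouring lip points away from you, square to the near edge of the customer's basket, and finish while holding it: still, level and clear above the basket's rim, with the tip of the lip over the middle of the basket and the rest of the pan on your side of it. Keep both fruits in the middle of their pans all the time without touching them, set pans down gently, and do not push the honey jar, the white tub or the jar lid about.

Things in the scene. Friction and masses are not known exactly. Their poses are not given: they have to be found in the camera images.
- pan_1: Pan 1 of a hanging scale: round dished steel pan, 210 mm across, 44 mm high at the rim, a flared pouring lip on one side, a rigid steel bow over it with a wooden grip on top; 320 g (both pans alike). Fruit 1 lies loose in it. Origin: centre of its underside. z up, x towards the lip; at the start the lip points roughly to the robot's left (+y). It may stand on the left or the right.
- pan_1_grip (a point): Middle of pan 1's wooden grip: a level round bar 26 mm thick, 90 mm long along the pan's y axis, 195 mm above the pan's underside, straight over its middle. The bow's legs come down 106 mm to either side along y; about 65 mm is free between grip and the fruit's crown. Same axes as the pan.
- pan_1_floor (a point): Middle of pan 1's inside floor, where the fruit rests: 9 mm above the underside, 186 mm straight below the grip's middle. Almost flat in the middle, then rising 8 degrees, then about 30 degrees to the rim. Same axes.
- pan_1_lip (a point): Outer end of pan 1's pouring lip (64 mm wide): 150 mm from the pan's middle along its x axis, 52 mm above its underside. Same axes.
- fruit_1_mid (a point): Centre of fruit 1, a round pomegranate 94 mm in diameter with a small dry crown; it lies loose in the middle of pan 1 and rolls easily. Both fruits look alike; each weighs between about 150 and 450 g, and which is the heavier cannot be seen and changes from run to run.
- fruit_1: Fruit 1 as a whole; the origin is a point on its skin, at the start its lowest.
- pan_2: Pan 2 of a hanging scale: round dished steel pan, 210 mm across, 44 mm high at the rim, a flared pouring lip on one side, a rigid steel bow over it with a wooden grip on top; 320 g (both pans alike). Fruit 2 lies loose in it. Origin: centre of its underside. z up, x towards the lip; at the start the lip points roughly to the robot's right (-y). It may stand on the left or the right.
- pan_2_grip (a point): Middle of pan 2's wooden grip: a level round bar 26 mm thick, 90 mm long along the pan's y axis, 195 mm above the pan's underside, straight over its middle. The bow's legs come down 106 mm to either side along y; about 65 mm is free between grip and the fruit's crown. Same axes as the pan.
- pan_2_floor (a point): Middle of pan 2's inside floor, where the fruit rests: 9 mm above the underside, 186 mm straight below the grip's middle. Almost flat in the middle, then rising 8 degrees, then about 30 degrees to the rim. Same axes.
- pan_2_lip (a point): Outer end of pan 2's pouring lip (64 mm wide): 150 mm from the pan's middle along its x axis, 52 mm above its underside. Same axes.
- fruit_2_mid (a point): Centre of fruit 2, a round pomegranate 94 mm in diameter with a small dry crown; it lies loose in the middle of pan 2 and rolls easily. Both fruits look alike; each weighs between about 150 and 450 g, and which is the heavier cannot be seen and changes from run to run.
- fruit_2: Fruit 2 as a whole; the origin is a point on its skin, at the start its lowest.
- basket_mid (a point): The customer's low wooden basket, fixed: 180 mm deep (its x) by 240 mm wide (its y) and 75 mm high, open at the top, a few lemons in it below the rim. This point is the middle of its mouth, 75 mm above the counter. Its x axis points across the counter, away from the robot and to the customer, give or take its small yaw.
- basket: The basket as a whole; the origin is under its middle at counter height. Same axes.
- honey_jar: Bystander: small amber honey jar, 62 mm across, 72 mm high. Origin under its middle.
- tub: Bystander: shallow white plastic tub, 100 mm across, 45 mm high. Origin under its middle.
- jar_lid: Bystander: metal jar lid lying flat, 82 mm across, 13 mm high. Origin under its middle.
There are look-alikes about, which are no part of the job. What is shaped like the fruit_1 but blue is not meant.

How it is judged (in metres and radians):
At the end, for the whole second after the job is handed in: The pan with the heavier fruit (either if within 35 g) is held still, underside over 78 mm up, touching only fingers and fruit, level to 0.12 rad, lip tip within 50 mm of the basket's middle and along its x to 0.26 rad; the other stands within 60 mm of its start; both fruits within 25 mm of centre (((contact force between fruit_2 and pan_2 below 3.29 N and contact force between the fingers and pan_1 above 1 N and contact force between pan_1 and basket below 0.1 N and height (world z) of pan_1 above 0.078 m and angle between pan_1's own z axis and vertical below 0.12 rad and linear speed of pan_1 below 0.03 m/s and horizontal distance between pan_1_lip and basket_mid below 0.05 m and angle between the x axis of pan_1 and the x axis of basket, either way round below 0.26 rad and x of pan_1 in the frame of basket below -0.08 m and horizontal distance between fruit_1_mid and pan_1_floor below 0.025 m and contact force between fruit_1 and pan_1 above 0.5 N and distance between fruit_1_mid and pan_1_floor below 0.065 m and height (world z) of pan_2 below 0.008 m and angle between pan_2's own z axis and vertical below 0.06 rad and distance of pan_2 from where it was at the start of the episode below 0.06 m and contact force between the fingers and pan_2 below 0.1 N and horizontal distance between fruit_2_mid and pan_2_floor below 0.025 m and distance between fruit_2_mid and pan_2_floor below 0.065 m) or (contact force between fruit_2 and pan_2 above 2.6 N and contact force between the fingers and pan_2 above 1 N and contact force between pan_2 and basket below 0.1 N and height (world z) of pan_2 above 0.078 m and angle between pan_2's own z axis and vertical below 0.12 rad and linear speed of pan_2 below 0.03 m/s and horizontal distance between pan_2_lip and basket_mid below 0.05 m and angle between the x axis of pan_2 and the x axis of basket, either way round below 0.26 rad and x of pan_2 in the frame of basket below -0.08 m and horizontal distance between fruit_2_mid and pan_2_floor below 0.025 m and contact force between fruit_2 and pan_2 above 0.5 N and distance between fruit_2_mid and pan_2_floor below 0.065 m and height (world z) of pan_1 below 0.008 m and angle between pan_1's own z axis and vertical below 0.06 rad and distance of pan_1 from where it was at the start of the episode below 0.06 m and contact force between the fingers and pan_1 below 0.1 N and horizontal distance between fruit_1_mid and pan_1_floor below 0.025 m and distance between fruit_1_mid and pan_1_floor below 0.065 m))); the arm keeps its last pose, push and grip.
It fails at once if a fruit rolls more than 35 mm out of the middle of its pan (horizontal distance between fruit_1_mid and pan_1_floor above 0.035 m or horizontal distance between fruit_2_mid and pan_2_floor above 0.035 m).
It fails at once if the robot touches a fruit (contact force between any of the fingers, the arm and fruit_1 above 0.3 N or contact force between any of the fingers, the arm and fruit_2 above 0.3 N).
It fails at once if a pan is tipped by more than about 14 degrees (angle between any of pan_1, pan_2's own z axis and vertical above 0.25 rad).
It fails at once if a pan is banged down or dropped (faster than 0.3 m/s within 10 mm of the counter) ((height (world z) of pan_1 below 0.01 m and linear speed of pan_1 above 0.3 m/s) or (height (world z) of pan_2 below 0.01 m and linear speed of pan_2 above 0.3 m/s)).
It fails at once if the honey jar, the white tub or the jar lid is pushed more than 30 mm (distance of any of honey_jar, tub, jar_lid from where it was at the start of the episode above 0.03 m).
It also fails if it takes over 72 s, if anything falls off the work surface, if the arm or the gripper's body presses on something with over 40 N, if the wrist force passes 120 N, or if a joint passes its speed limit or range.

## Robot

A 6-joint arm with a two-finger parallel gripper is mounted at the origin on the work surface. World frame = base frame: x ahead of the robot, y to its left, z up, the work surface at z = 0. Lengths are in mm, angles in degrees, forces in N, time in s.
With the tool pointing down it reaches from about 300 to 850 mm from the base axis. Payload 4.2 kg.
Tool frame: the origin (TCP) lies between the finger pads; the fingertips stand 19 mm ahead of it and the grasp point (between the pads) is the TCP (env.tips_ahead is the distance from the TCP to the fingertips, in mm); z points along the fingers, y is the direction in which the jaws open and shut (so a half turn about z gives the same grasp; the last joint's range is limited). The gripper opens to 91 mm and grips with 3 to 60 N. Pads are 32 mm wide; open, the fingers measure 118 mm over their backs; the gripper's body (76 mm by 178 mm) begins 60 mm behind the grasp point.
Start: joints at [66.177, 18.312, 89.639, -0, 72.044, -1.146], TCP at [221.694, 530.563, 199.176] pointing down, gripper open.
Joint ranges: [-177.97, 177.97], [-48.28, 115.42], [12.27, 149.76], [-77.06, 257.06], [2.81, 150.46], [-146.56, 146.56]. Speed limits (degrees/s): [147.25, 147.25, 180, 180, 180, 180].

## Interface

Orientations are given as [roll, pitch, yaw] about the fixed x, y, z axes, in that order (R = Rz(yaw) Ry(pitch) Rx(roll)).
In Python, from workcell import telemetry, viewer, job_done, env gives the robot as it stands. The module is installed in compiled form; this text tells all that it offers.
- The arm moves only by the shell command python3 -m jog 'ROWS' [FORCE]. ROWS is JSON, a list of rows, each a list of 3 entries, a list of its own where there are three numbers: the shift along the tool's x, y, z in cm, then the turn about the tool's z in degrees, then the opening, from 0 (shut) to 1 (fully open). A call has 1 to 10 rows; each row shifts and turns the pose as measured when the row begins, along the tool's axes as they then stand; what a row does not reach is not made up. A row lasts 1/8 s, in which the tool goes at most 62.5 mm and 10.7 degrees, less where a joint would pass 70% of its speed; a pose out of reach is approached as far as the arm can. A call is refused whole if a number of a shift passes 6.25 or a number of a turn 10.7, either way. A call with a gripper value outside its range is refused whole. The fingers move at their own pace and stop on an object; FORCE is the grip in N (left out, the last holds). Time passes only in rows, so rows that do not move let the fingers close. It gives the time, the measured TCP pose, the force and the opening at its end, in the units of the state.
- telemetry.state(): the state, without advancing time (a new reading comes with each control period).
- viewer.grab_frame(name): name is "side" or "top"; returns a dict with "color" (384x512x3 uint8, red, green, blue), "K" (3x3 intrinsics, pixels), "rvec" (rotation vector, rad) and "tvec" (3), from world to camera coordinates, as OpenCV has them. Camera axes: x right, y down, z forward; pixel columns grow to the right and rows downward; lengths in mm; the calibration is good to about 2 mm. A picture is of the moment at which its call begins. There is no depth.
- job_done(): hands the job in, once; it reports no verdict.
The state is a dict: "time_s": time; "qpos": joint angles; "qvel": joint speeds; "effort": joint torques, N m; "ee_pos": TCP position; "ee_rot": TCP orientation; "force": force on the tool from outside, world axes, zero at the start; "torque": the same for the moment, N m; "gripper_width": finger opening in mm.
Only numpy, scipy, OpenCV 4.12 (cv2) and the standard library are available. Lean on these libraries where they do the work, as an engineer would, in place of code of your own. Each camera call takes 0.05 s, during which the arm holds its last target. There are 200 camera calls.

## Working session

There is one attempt and no reset: what is moved stays moved. The work goes in short steps, Python scripts to look and compute and a shell command to move; the robot and the scene stay as the last step left them, time stands still between calls to the robot, and variables do not carry over. Pictures are saved under pics/ and viewed, about 8 in all and at most 12, crops included, and the job is handed in when it is done.

```bash
mkdir -p pics; cat > h.py <<'E'
import numpy as np, cv2, json
from workcell import telemetry, viewer, env
def grab(n):
    f=viewer.grab_frame(n); return f
def save(f,p,crop=None,s=1):
    im=f["color"][:,:,::-1]
    if crop: x0,y0,x1,y1=crop; im=im[y0:y1,x0:x1]
    cv2.imwrite(p,cv2.resize(im,None,fx=s,fy=s,interpolation=cv2.INTER_CUBIC))
def ray(f,u,v):
    R=cv2.Rodrigues(np.array(f["rvec"],float))[0];t=np.array(f["tvec"],float).ravel()
    d=R.T@np.linalg.solve(np.array(f["K"],float),[u,v,1.]);c=-R.T@t
    return c,d/np.linalg.norm(d)
def onz(f,u,v,z):
    c,d=ray(f,u,v);return c+d*(z-c[2])/d[2]
def proj(f,P):
    return cv2.projectPoints(np.array(P,float).reshape(-1,3),np.array(f["rvec"],float),np.array(f["tvec"],float),np.array(f["K"],float),None)[0].reshape(-1,2)
E
python3 - <<'E'
from h import *
import pickle
for n in("top","side"):
    f=grab(n);save(f,f"pics/{n}0.png",None,1.5);pickle.dump(f,open(n+"0.pkl","wb"))
    print(n,ray(f,256,192))
print(telemetry.state())
E
```

```text
top (array([ 420.52300753,    5.19572423, 1251.42625336]), array([ 0.06538895, -0.01172258, -0.99779099]))
side (array([ 440.86071419, -790.07322307, 1025.91724476]), array([ 0.05582615,  0.66400699, -0.74563943]))
{'time_s': 0.1, 'qpos': array([ 6.61783283e+01,  1.83503142e+01,  8.96965913e+01, -2.43971770e-03,
        7.20448931e+01, -1.14622986e+00]), 'qvel': array([-0.02288069, -0.12271851,  0.0093849 , -0.02165319, -0.03916779,
        0.09462783]), 'effort': array([-9.99013241e-05, -4.13334239e+01, -2.32509792e+01,  7.28477840e-02,
        4.22315940e-02, -6.30766931e-05]), 'ee_pos': array([221.50027812, 530.13218527, 198.40009749]), 'ee_rot': array([-1.79908173e+02,  4.82875616e-04,  1.57325313e+02]), 'force': array([0.46138447, 0.00292175, 0.6958432 ]), 'torque': array([-0.01991883, -0.03236013,  0.03313675]), 'gripper_width': 90.87597127925972}
```

View pics/top0.png

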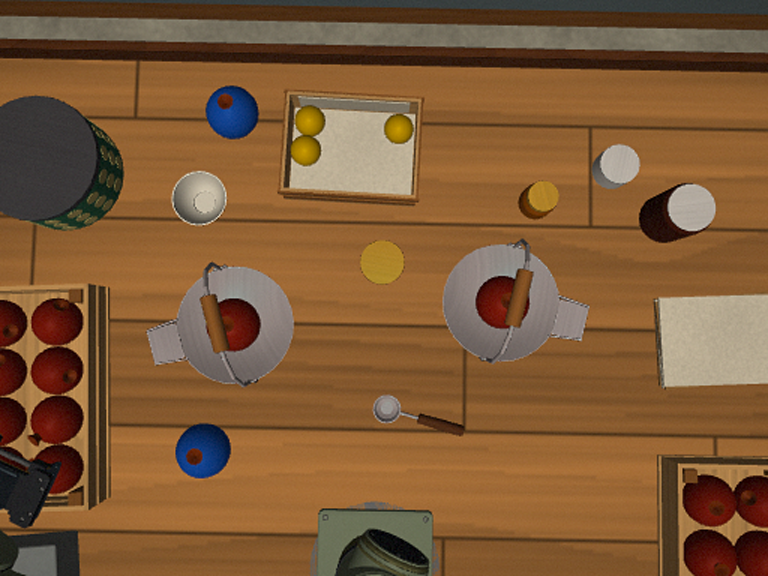

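View pics/side0.png

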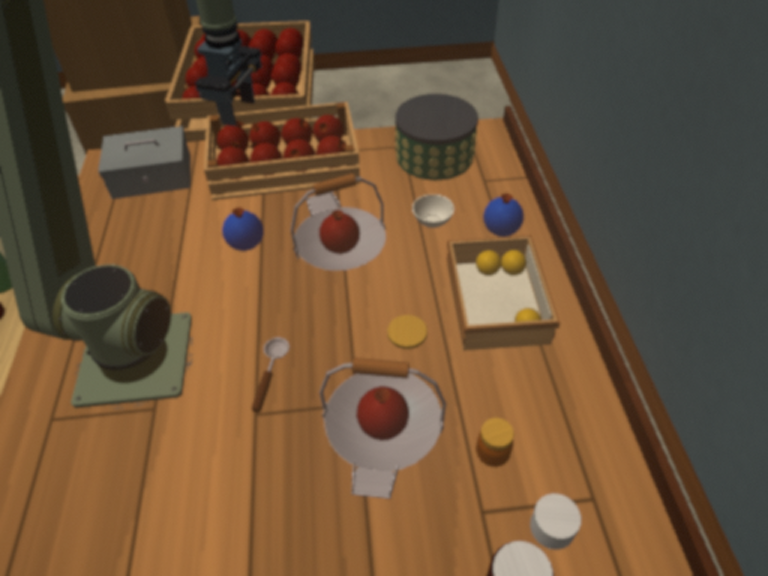

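The top view (1.5x) shows pan 1 (lip left) with its red fruit at (233,325) and grip at (214,323). Pan 2 (lip right) has its fruit at (502,300) and grip at (519,298). The basket is at (351,147), lid at (382,262), honey jar at (540,200), and tub at (200,198). Possible mix-ups for the fruits are the blue balls at (232,112) and (203,450), and the crate fruits at far left and lower right. I choose the two red fruits in pans.

```bash
python3 - <<'E'
from h import *
import pickle
T=pickle.load(open("top0.pkl","rb"));S=pickle.load(open("side0.pkl","rb"))
def comp(f,roi,hr,smin,vr,z=None):
    x0,y0,x1,y1=[int(a/1.5) for a in roi]
    h=cv2.cvtColor(f["color"],cv2.COLOR_RGB2HSV)[y0:y1,x0:x1]
    m=((h[...,0]>=hr[0])&(h[...,0]<=hr[1])&(h[...,1]>=smin)&(h[...,2]>=vr[0])&(h[...,2]<=vr[1])).astype(np.uint8)
    n,l,s,c=cv2.connectedComponentsWithStats(m)
    k=1+np.argmax(s[1:,4]); ys,xs=np.where(l==k); P=np.c_[xs+x0,ys+y0].astype(np.float32)
    return P
def tri(a,b,z=0):
    c1,d1=ray(T,*a);c2,d2=ray(S,*b)
    s=np.linalg.lstsq(np.c_[d1,-d2],c2-c1,rcond=None)[0]
    p,q=c1+s[0]*d1,c2+s[1]*d2;return (p+q)/2,np.linalg.norm(p-q)
grips={"p1":((196,290,232,356),(310,172,362,196)),"p2":((503,264,536,330),(345,354,412,380))}
for n,(rt,rs) in grips.items():
    for tag,f,r in(("T",T,rt),("S",S,rs)):
        P=comp(f,r,(5,18),120,(60,170));(c,sz,a)=cv2.minAreaRect(P)
        print(n,tag,len(P),np.round(c,1),np.round(sz,1),a,end=" ")
        if tag=="T":
            ct=c;b=cv2.boxPoints((c,sz,a));b=sorted(b.tolist());
            e=[b] ; 
            b=np.array(b);i=np.argsort(b[:,1]);e1=b[i[:2]].mean(0);e2=b[i[2:]].mean(0)
            w1,w2=onz(T,*e1,195),onz(T,*e2,195);v=w1-w2
            print("z195",onz(T,*c,195).round(1),"len",np.linalg.norm(v).round(1),"axis deg",np.degrees(np.arctan2(v[1],v[0])).round(1))
        else: print("\n tri",tri(ct,c))
for n,rt,rs in(("f1",(200,285,270,365),(310,205,365,260)),("f2",(465,265,545,340),(350,380,415,445))):
    for f,r in((T,rt),(S,rs)):
        h=comp(f,r,(0,4),120,(40,255));c,rad=cv2.minEnclosingCircle(h);print(n,c,rad,onz(f,*c,56).round(1))
for n,p in(("bask",[(284,92),(422,97),(417,203),(279,196)]),):
    for u in p: print(n,onz(T,u[0]/1.5,u[1]/1.5,75).round(1))
for n,u,z in(("lid",(382,262),13),("honey",(544,194),72),("tub",(200,198),45),("lip1",(150,347),52),("lip2",(584,322),52)): print(n,onz(T,u[0]/1.5,u[1]/1.5,z).round(1))
E
```

```text
p1 T 447 [145.6 214.5] [39.  17.4] 76.60750579833984 z195 [432.3 249.7 195. ] len 91.3 axis deg 15.4
p1 S 507 [223.  121.5] [15. 34.] 90.0 
 tri (array([431.91065559, 247.30881671, 205.18581943]), np.float64(0.4648422346427844))
p2 T 477 [343.1 197.6] [16.5 38.4] 11.309932708740234 z195 [ 480.4 -211.4  195. ] len 90.4 axis deg -11.0
p2 S 579 [251.5 244. ] [16. 43.] 90.0 
 tri (array([ 477.60850652, -212.31952883,  190.76783609]), np.float64(6.143451796079522))
f1 (155.81173706054688, 216.1112060546875) 17.187198638916016 [430.  254.7  56. ]
f1 (217.9705810546875, 150.0294189453125) 6.361876010894775 [404.4 282.7  56. ]
f2 (333.9906311035156, 201.10321044921875) 17.366058349609375 [ 478.6 -215.9   56. ]
f2 (251.63705444335938, 273.13958740234375) 13.933921813964844 [ 471.  -212.1   56. ]
bask [843.  175.2  75. ]
bask [838.6 -69.9  75. ]
bask [648.3 -63.9  75. ]
bask [656.1 178.7  75. ]
lid [549.5  -4.8  13. ]
honey [ 669.1 -287.6   72. ]
tub [655.7 325.3  45. ]
lip1 [387.  401.8  52. ]
lip2 [ 445.6 -363.7   52. ]
```

```bash
python3 - <<'E'
from h import *
import pickle
T=pickle.load(open("top0.pkl","rb"))
save(T,"pics/c1.png",(90,150,400,270),2.5)
E
```

```text
(no output)
```

View pics/c1.png

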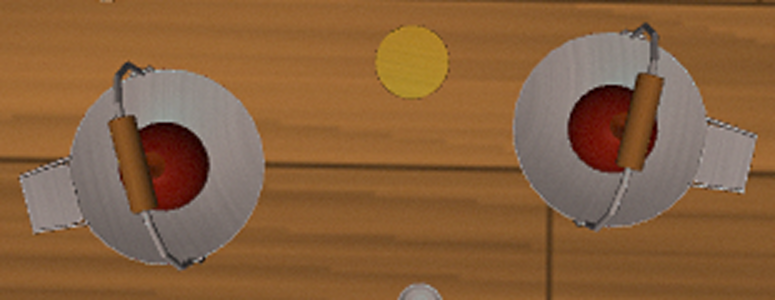

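The crop shows the two red fruits in steel pans, no blue ones. Numbers check out:
- **Grips:** bars measure 90–91 mm, at p1 (431,251) axis 15.4° and p2 (480,-212) axis -11°.
- **Lips:** directions agree with the grip axes.
- **Basket:** mid (746,55), yaw about -1.4°.

Moving above pan 1.

```bash
python3 -m jog '[[[0,0,-4],-9.5,1],[[0,0,-4],-9.5,1],[[0,0,-2],-9.5,1],[[0,0,0],-9.5,1],[[-2.1,-5.4,0],0,1],[[-2.1,-5.4,0],0,1],[[-2.1,-5.4,0],0,1],[[-2.1,-5.4,0],0,1],[[-2.1,-5.4,0],0,1],[[-1,-3,0],0,1]]' 20
```

```text
time_s: 1.35
ee_pos: [421.2, 269.2, 297.1]
ee_rot: [-179.6, -0.4, -163.0]
force: [0.3, 0.2, 0.3]
gripper_width: 91.3
```

```bash
python3 -m jog '[[[-0.5,-2.0,0],1.6,1],[[0,0,2],0,1],[[0,0,2],0,1],[[0,0,0],0,1]]'; python3 - <<'E'
from h import *
for n,c in(("side",(150,60,320,200)),("top",(90,150,230,270))):
    f=grab(n);save(f,f"pics/{n}1.png",c,3)
a,b=[cv2.imread(f"pics/{n}1.png") for n in("side","top")]
h=min(len(a),len(b));o=np.hstack([a[:h],b[:h]]);cv2.imwrite("pics/m1.png",cv2.resize(o,None,fx=.85,fy=.85))
print(telemetry.state()["ee_pos"],telemetry.state()["ee_rot"])
E
```

```text
time_s: 1.85
ee_pos: [433.0, 247.1, 255.0]
ee_rot: [-179.5, -0.6, -165.0]
force: [0.6, -0.9, -0.2]
gripper_width: 90.6
[433.94570269 247.85712385 256.77084493] [-179.54174729   -0.3530144  -164.99448668]
```

View pics/m1.png

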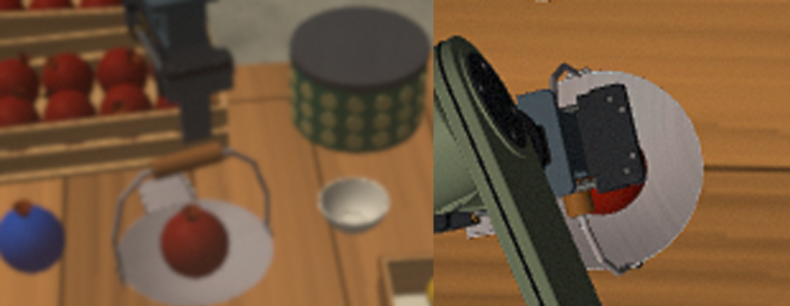

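Left (side view): the fingers at (198,125) stand right over the grip at (188,158). The top view agrees. Descending and closing gently.

```bash
python3 -m jog '[[[0,0,2.5],0,1],[[0,0,2],0,0.9],[[0,0,1.3],0,0.75],[[0,0,0.3],0,0.6],[[0,0,0],0,0.45],[[0,0,0],0,0.4],[[0,0,0],0,0.35],[[0,0,0],0,0.3],[[0,0,0],0,0.25]]' 35;  python3 -m jog '[[[0,0,0],0,0.2],[[0,0,0],0,0.1],[[0,0,0],0,0],[[0,0,0],0,0]]' 45
```

```text
time_s: 3.08
ee_pos: [437.4, 250.2, 200.7]
ee_rot: [-179.7, 0.4, -164.9]
force: [-0.5, 0.5, -0.2]
gripper_width: 23.3
time_s: 3.58
ee_pos: [437.4, 250.2, 200.7]
ee_rot: [-179.7, 0.4, -164.9]
force: [-0.7, 0.0, 0.3]
gripper_width: 0.2
```

Closed on nothing, so I'm looking.

```bash
python3 - <<'E'
from h import *
import pickle
for n,c in(("side",(150,60,320,200)),("top",(90,150,230,270))):
    f=grab(n);save(f,f"pics/{n}2.png",c,3);pickle.dump(f,open(n+"2.pkl","wb"))
    print(n,proj(f,[telemetry.state()["ee_pos"],[431,250,195]])-np.array(c[:2]))
a,b=[cv2.imread(f"pics/{n}2.png") for n in("side","top")]
h=min(len(a),len(b));o=np.hstack([a[:h],b[:h]]);cv2.imwrite("pics/m2.png",cv2.resize(o,None,fx=.85,fy=.85))
E
```

```text
side [[74.88903989 61.92437343]
 [72.9959437  63.54211567]]
top [[54.90123042 62.21697678]
 [55.45350287 65.00884114]]
```

View pics/m2.png

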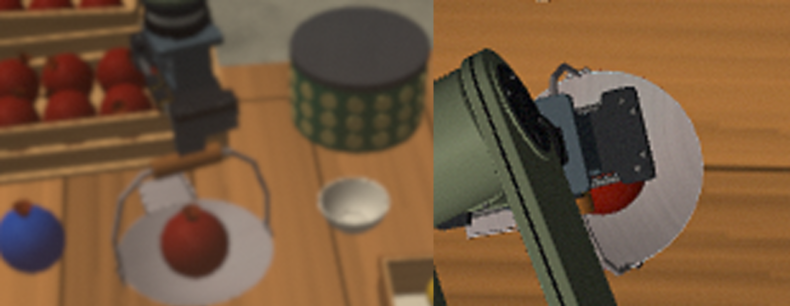

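Closed and empty, though the bar in the side view (187,160) sits right where the TCP projects. I need a larger view with the tool axis overlaid.

```bash
python3 - <<'E'
from h import *
import pickle
o=[]
p=telemetry.state()["ee_pos"]
for n,c in(("side",(180,70,270,170)),("top",(110,170,200,270))):
    f=pickle.load(open(n+"2.pkl","rb"))
    im=cv2.resize(f["color"][c[1]:c[3],c[0]:c[2],::-1],None,fx=4.4,fy=4.4,interpolation=cv2.INTER_CUBIC)
    q=(proj(f,[p+[0,0,-19],p,p+[0,0,60]])-np.array(c[:2])+.5)*4.4
    for a,col in zip(q,((0,255,0),(0,255,255),(255,0,255))): cv2.circle(im,tuple(int(v) for v in a),3,col,-1)
    print(n,q.round()); o.append(im)
cv2.imwrite("pics/m3.png",np.hstack(o))
T=pickle.load(open("top0.pkl","rb"));S=pickle.load(open("side0.pkl","rb"))
print(proj(T,[221.5,530,198])*1.5,proj(S,[221.5,530,198])*1.5, "basket corner side", proj(S,[[652,57,75]])*1.5)
E
```

```text
side [[202. 251.]
 [200. 231.]
 [193. 162.]]
top [[164. 189.]
 [156. 188.]
 [128. 185.]]
[[ 30.23812097 455.93763664]] [[239.78020049 117.34404632]] basket corner side [[451.69777248 281.50651805]]
```

View pics/m3.png

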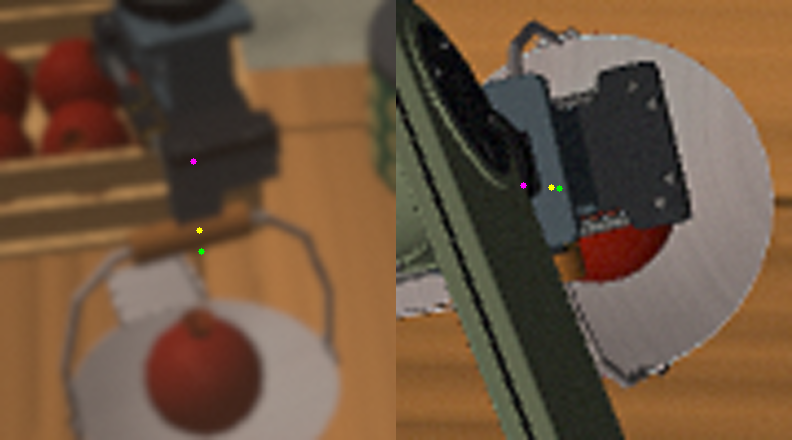

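```bash
python3 -m jog '[[[0,0,-2],0,0],[[0,0,-3],0,0],[[0,0,0],0,0.5],[[0,0,0],0,1],[[0,0,0],0,1],[[0,0,0],0,1]]'; python3 - <<'E'
from h import *
import pickle
s=telemetry.state();p=s["ee_pos"];R=cv2.Rodrigues(np.zeros(3))[0]
from scipy.spatial.transform import Rotation as Ro
M=Ro.from_euler("xyz",s["ee_rot"],degrees=True).as_matrix()
o=[]
for n,c in(("side",(180,50,270,150)),("top",(110,170,200,270))):
    f=grab(n);pickle.dump(f,open(n+"3.pkl","wb"))
    im=cv2.resize(f["color"][c[1]:c[3],c[0]:c[2],::-1],None,fx=4.4,fy=4.4,interpolation=cv2.INTER_CUBIC)
    pts=[p]+[p+M@np.array(v) for v in([0,45,19],[0,-45,19],[16,45,19],[-16,45,19],[16,-45,19],[-16,-45,19])]
    q=(proj(f,pts)-np.array(c[:2])+.5)*4.4
    for a,col in zip(q,((0,255,255),(0,255,0),(255,0,255))+((0,255,0),)*2+((255,0,255),)*2): cv2.circle(im,tuple(int(v) for v in a),2,col,-1)
    o.append(im)
    # bar
cv2.imwrite("pics/m4.png",np.hstack(o));print(p,s["ee_rot"],s["gripper_width"])
E
```

```text
time_s: 4.42
ee_pos: [435.5, 249.5, 248.6]
ee_rot: [-179.6, 0.0, -164.9]
force: [0.4, -0.7, 0.3]
gripper_width: 37.6
[435.51726184 249.47447553 248.55194249] [-1.79638947e+02  3.16259810e-02 -1.64913026e+02] 37.62105446606477
```

View pics/m4.png

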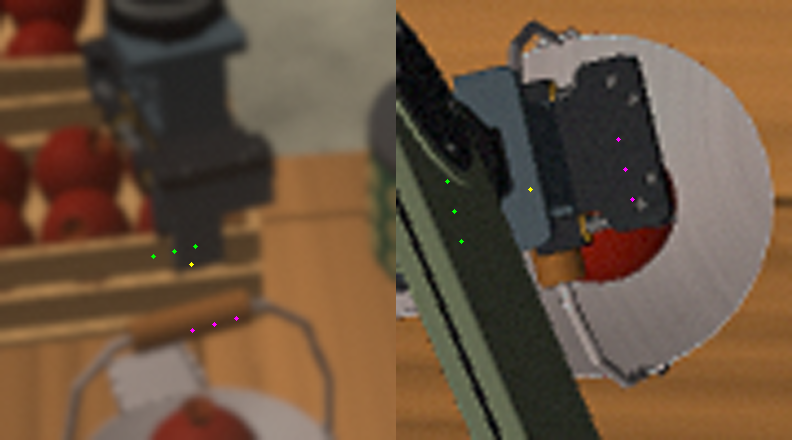

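```bash
python3 - <<'E'
from h import *
print(env.tips_ahead,[a for a in dir(env) if a[0]!="_"]);s=telemetry.state();print(s["ee_pos"],s["qpos"],s["gripper_width"])
import pickle
f=pickle.load(open("side3.pkl","rb"));p=s["ee_pos"]
# dark finger column profile in the side view near px (225,95..125)
g=cv2.cvtColor(f["color"],cv2.COLOR_RGB2GRAY);print(g[96:122:2,212:240:2])
f=pickle.load(open("side2.pkl","rb"));g=cv2.cvtColor(f["color"],cv2.COLOR_RGB2HSV)
print(f["color"][108:140:2,224])
E
```

```text
19.0 ['Unreachable', 'tips_ahead']
[435.59952233 249.52363036 248.72220142] [ 28.74319187  10.04146528  93.74653255  -0.3694042   76.25248489
 -76.25674177] 45.727142362518364
[[ 83  50  42  41  39  40  40  41  42  40  42  42  51  60]
 [ 67  50  42  42  40  41  42  41  41  45  57  68 105 119]
 [ 55  49  42  42  41  40  41  42  41  55  75  78 114 129]
 [ 64  65  41  42  42  41  40  42  42  70 101  95 102 104]
 [111 100  63  63  44  40  42  40  41  51  67  66  65  78]
 [ 71  66  64  61  45  39  42  40  43  49  64  66  66  76]
 [ 67  66  67  64  49  42  44  43  43  52  65  67  71  85]
 [ 69  70  72  68  51  49  55  71  92  98  92  96 101 117]
 [107 112 125 119  91 102 110 113 113 107  99  93  86  86]
 [109 102  95  89  79  76  71  68  69  67  67  67  66  69]
 [ 68  67  66  66  67  67  67  69  72  78  84  89  76  73]
 [ 67  68  68  68  71  76  81  89  92  94  93  89  84  91]
 [ 74  74  81  85  92  93  93  90  85  82  79  72  69  80]]
[[ 44  38  35]
 [ 44  39  36]
 [ 46  40  38]
 [ 46  41  38]
 [ 46  41  37]
 [ 49  43  39]
 [ 86  59  40]
 [105  68  38]
 [ 80  53  32]
 [ 80  55  34]
 [116  80  49]
 [124  92  68]
 [123 101  86]
 [125 111 103]
 [127 113 105]
 [135 118 108]]
```

In the side image the fingertip ends at px (224,111). That is about 30 mm higher than the reported pose implies, and the same offset shows in all three frames. So the fingers closed just above the bar. I'll reopen and go lower, watching the force.

```bash
python3 -m jog '[[[0,0,1.5],0,1],[[0,0,1.5],0,1],[[0,0,1.5],0,1],[[0,0,0],0,1]]'; python3 -m jog '[[[0,0,1],0,1],[[0,0,1],0,1],[[0,0,0],0,1]]'; python3 - <<'E'
from h import *
import pickle
from scipy.spatial.transform import Rotation as Ro
s=telemetry.state();p=s["ee_pos"];M=Ro.from_euler("xyz",s["ee_rot"],degrees=True).as_matrix()
c=(160,60,290,170);f=grab("side")
im=cv2.resize(f["color"][c[1]:c[3],c[0]:c[2],::-1],None,fx=5,fy=5,interpolation=cv2.INTER_CUBIC)
q=(proj(f,[p]+[p+M@np.array(v) for v in([0,45,19],[0,-45,19])])-np.array(c[:2])+.5)*5
for a,col in zip(q,((0,255,255),(0,255,0),(255,0,255))): cv2.circle(im,tuple(int(v) for v in a),3,col,-1)
cv2.imwrite("pics/m5.png",im);print(s)
E
```

```text
time_s: 5.03
ee_pos: [434.6, 248.6, 199.0]
ee_rot: [-179.6, -0.2, -164.9]
force: [-0.9, -0.8, -0.0]
gripper_width: 85.4
time_s: 5.4
ee_pos: [434.7, 248.5, 177.7]
ee_rot: [-179.6, -0.1, -164.9]
force: [0.2, 0.7, 0.2]
gripper_width: 91.0
{'time_s': 5.4, 'qpos': array([ 28.69500917,  12.66358271, 100.86146141,  -0.38756644,
        66.70503429, -76.23881108]), 'qvel': array([-0.07067   , -0.485978  , -0.84076694,  0.04050527, -0.22237761,
       -0.04988318]), 'effort': array([-2.74358288e-03, -3.44155562e+01, -2.19337875e+01, -3.98317992e-02,
        5.80188876e-02, -3.90039777e-04]), 'ee_pos': array([434.65844699, 248.54720448, 177.70047985]), 'ee_rot': array([-1.79600001e+02, -1.39405917e-01, -1.64912682e+02]), 'force': array([0.18344786, 0.66067817, 0.24128205]), 'torque': array([ 0.0539386 ,  0.03958844, -0.02270941]), 'gripper_width': 91.02263507759284}
```

View pics/m5.png

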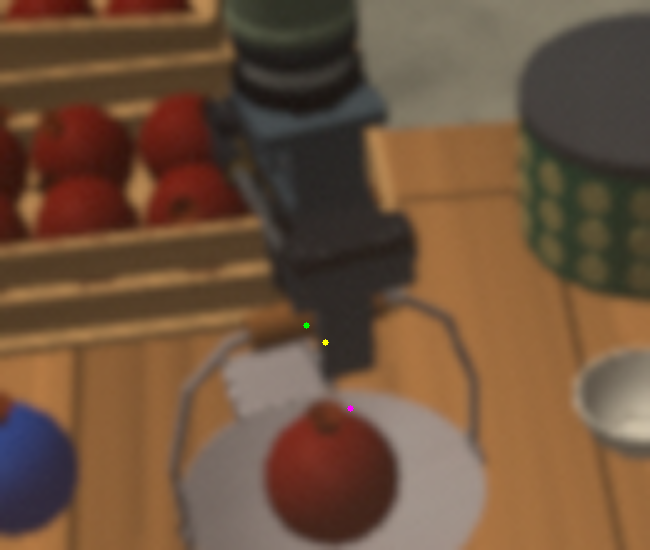

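The near finger now hangs in front of the bar, with its tip at (345,372) against a predicted (350,408). That confirms the tool sits about 30 mm higher than reported. 18 mm more, then close.

```bash
python3 -m jog '[[[0,0,1],0,1],[[0,0,0.8],0,1],[[0,0,0],0,0.7],[[0,0,0],0,0.5],[[0,0,0],0,0.4],[[0,0,0],0,0.35],[[0,0,0],0,0.3],[[0,0,0],0,0.25],[[0,0,0],0,0.2],[[0,0,0],0,0.2]]' 12; python3 -m jog '[[[0,0,0],0,0],[[0,0,0],0,0],[[0,0,0],0,0]]' 45
```

```text
time_s: 6.7
ee_pos: [436.1, 250.1, 160.5]
ee_rot: [-179.8, 0.2, -164.9]
force: [-0.5, 1.5, 0.0]
gripper_width: 25.8
time_s: 7.08
ee_pos: [436.2, 250.1, 160.5]
ee_rot: [-179.8, 0.2, -164.9]
force: [0.4, 0.7, 0.6]
gripper_width: 24.8
```

Gripped at about 25 mm, the bar's thickness. Gentle lift and weigh.

```bash
python3 -m jog '[[[0,0,-0.2],0,0],[[0,0,-0.4],0,0],[[0,0,-0.5],0,0],[[0,0,-0.5],0,0],[[0,0,-0.5],0,0],[[0,0,-0.4],0,0],[[0,0,-0.2],0,0],[[0,0,0],0,0],[[0,0,0],0,0],[[0,0,0],0,0]]'; for i in 1 2 3; do python3 -m jog '[[[0,0,0],0,0],[[0,0,0],0,0]]'; done; python3 - <<'E'
from h import *
import pickle
f=grab("side");pickle.dump(f,open("side6.pkl","wb"));save(f,"pics/s6.png",(160,60,290,170),5)
s=telemetry.state();print(s["force"],s["torque"],s["effort"],s["ee_rot"])
E
```

```text
time_s: 8.32
ee_pos: [433.6, 247.9, 186.1]
ee_rot: [-179.5, -0.3, -164.9]
force: [-0.1, -0.2, -6.2]
gripper_width: 25.1
time_s: 8.57
ee_pos: [433.5, 247.9, 185.9]
ee_rot: [-179.5, -0.3, -164.9]
force: [-0.2, 0.3, -5.3]
gripper_width: 25.3
time_s: 8.82
ee_pos: [433.5, 247.9, 185.9]
ee_rot: [-179.5, -0.4, -164.9]
force: [0.9, 0.5, -5.4]
gripper_width: 25.0
time_s: 9.07
ee_pos: [433.5, 247.9, 185.8]
ee_rot: [-179.5, -0.4, -164.9]
force: [-0.9, 0.3, -5.9]
gripper_width: 25.0
[ 0.22950077 -0.09327619 -6.24947778] [ 0.1017557  -0.00835795 -0.05834654] [ 1.30287463e-03 -3.75899756e+01 -2.46060812e+01 -4.32166283e-02
  1.61437662e-01 -1.16226405e-03] [-179.54017873   -0.35086382 -164.90984583]
```

View pics/s6.png

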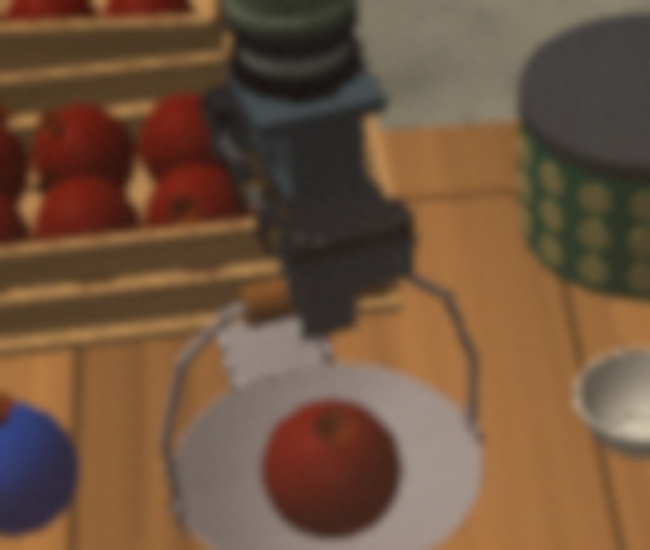

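Lifted, about 5.8 N. But the fruit rose only 7 px against the pan's 27 px, so it has shifted towards the camera (-y), possibly because the pan is tilted. I'll quantify that.

```bash
python3 - <<'E'
from h import *
import pickle
for n in("side0","side3","side6"):
    f=pickle.load(open(n+".pkl","rb"));h=cv2.cvtColor(f["color"],cv2.COLOR_RGB2HSV).astype(int)
    x0,y0,x1,y1=188,115,265,185
    H=h[y0:y1,x0:x1];red=((H[...,0]<=6)|(H[...,0]>=174))&(H[...,1]>130);
    m=red.astype(np.uint8);k,l,s,c=cv2.connectedComponentsWithStats(m);i=1+np.argmax(s[1:,4]);
    P=np.argwhere(l==i)[:,::-1].astype(np.float32);cc,r=cv2.minEnclosingCircle(P);print(n,"fruit",np.add(cc,(x0,y0)),r,"bbox",s[i])
    g=((H[...,1]<75)&(H[...,2]>60)).astype(np.uint8)
    for col in(205,215,245,250):
        rows=np.where(g[:,col-x0])[0];print(col,rows.min()+y0,rows.max()+y0,len(rows),end="; ")
    xs=np.where(g.any(0))[0];print(xs.min()+x0,xs.max()+x0)
f=pickle.load(open("side0.pkl","rb"))
a=np.radians(15.4);ux=np.array([-np.sin(a),np.cos(a),0]);uy=np.array([np.cos(a),np.sin(a),0])  # lip dir, grip dir
C=np.array([431,251,0.])
for dz,th in((0,0),(25,0),(25,-.1),(25,.1),(25,.2)):
    # th>0: lip up
    L=lambda x,z:C+[0,0,dz+195]+ux*(x*np.cos(th)-(z-195)*-np.sin(th)*-1)+np.array([0,0,1])*(x*np.sin(th)+(z-195)*np.cos(th))
    pts=[L(105,44),L(-105,44),L(150,52),L(0,56)]
    print(dz,th,"back rim,front rim,lip,fruit",proj(f,pts).round(1).tolist())
E
```

```text
side0 fruit [225.5 154.5] 12.349188804626465 bbox [ 26  28  23  23 340]
205 128 174 36; 215 129 178 33; 245 142 173 32; 250 145 170 26; 196 256
side3 fruit [225. 154.] 12.206655502319336 bbox [ 26  28  23  22 341]
205 128 174 36; 215 129 178 33; 245 142 173 32; 250 145 170 26; 196 256
side6 fruit [224.92105103 152.34210587] 12.532880783081055 bbox [ 25  26  25  22 335]
205 121 170 45; 215 124 174 33; 245 138 169 32; 250 141 165 25; 194 255
0 0 back rim,front rim,lip,fruit [[217.0, 139.5], [236.9, 178.7], [213.0, 130.2], [226.2, 155.6]]
25 0 back rim,front rim,lip,fruit [[216.4, 134.1], [236.5, 173.4], [212.3, 124.8], [225.7, 150.2]]
25 -0.1 back rim,front rim,lip,fruit [[218.0, 138.9], [237.8, 173.9], [214.0, 130.4], [227.0, 152.6]]
25 0.1 back rim,front rim,lip,fruit [[214.8, 129.1], [235.0, 172.3], [210.7, 119.1], [224.4, 147.4]]
25 0.2 back rim,front rim,lip,fruit [[213.3, 124.1], [233.5, 170.7], [209.3, 113.4], [223.0, 144.5]]
```

The pan is nearly level (lip about 0.03 rad up) and the fruit is about 10 mm off centre, which is tolerable. Now averaging the weight.

```bash
cat > w.py <<'E'
from h import *
a=[]
for i in range(12):
    f=grab("side" if i%2 else "top");a.append(telemetry.state()["force"][2])
a=np.array(a);print("Fz",a.mean().round(2),"+-",(a.std()/12**.5).round(2),telemetry.state()["ee_pos"].round(1),telemetry.state()["time_s"])
E
python3 w.py
```

```text
Fz -6.09 +- 0.15 [433.5 247.9 185.9] 9.725
```

```bash
python3 -m jog '[[[0,0,0.2],0,0],[[0,0,0.4],0,0],[[0,0,0.5],0,0],[[0,0,0.5],0,0],[[0,0,0.4],0,0],[[0,0,0.2],0,0],[[0,0,0.1],0,0],[[0,0,0],0,0]]'; python3 -m jog '[[[0,0,0.1],0,0],[[0,0,0.1],0,0],[[0,0,0],0,0]]'
```

```text
time_s: 10.72
ee_pos: [433.2, 247.6, 160.8]
ee_rot: [-179.5, -0.4, -164.9]
force: [1.3, -0.6, -5.6]
gripper_width: 25.6
time_s: 11.1
ee_pos: [433.8, 248.0, 160.5]
ee_rot: [-179.6, -0.3, -164.9]
force: [-0.5, -0.6, -5.1]
gripper_width: 25.5
```

```bash
python3 -m jog '[[[0,0,0.15],0,0],[[0,0,0.15],0,0],[[0,0,0],0,0]]'; python3 -m jog '[[[0,0,0.15],0,0],[[0,0,0.15],0,0],[[0,0,0],0,0]]'
```

```text
time_s: 11.48
ee_pos: [434.3, 248.6, 160.4]
ee_rot: [-179.6, -0.1, -164.9]
force: [-0.5, -0.1, -3.4]
gripper_width: 25.5
time_s: 11.85
ee_pos: [434.7, 249.0, 160.3]
ee_rot: [-179.7, 0.1, -164.9]
force: [-0.9, -1.0, -3.0]
gripper_width: 24.8
```

```bash
python3 -m jog '[[[0,0,0.2],0,0],[[0,0,0.2],0,0],[[0,0,0.2],0,0],[[0,0,0],0,0]]'; python3 -m jog '[[[0,0,0.2],0,0],[[0,0,0.2],0,0],[[0,0,0],0,0]]'
```

```text
time_s: 12.35
ee_pos: [435.5, 250.4, 160.2]
ee_rot: [-179.9, 0.4, -164.9]
force: [-2.8, -1.3, -3.1]
gripper_width: 25.2
time_s: 12.72
ee_pos: [436.3, 251.9, 160.0]
ee_rot: [180.0, 0.6, -165.0]
force: [-1.5, -2.4, -2.7]
gripper_width: 25.3
```

Standing again at the original height, so I release slowly and climb.

```bash
python3 -m jog '[[[0,0,0],0,0.27],[[0,0,0],0,0.3],[[0,0,0],0,0.33],[[0,0,0],0,0.4],[[0,0,0],0,0.6],[[0,0,0],0,0.9],[[0,0,0],0,1],[[0,0,0],0,1]]' 12;python3 - <<'E'
from h import *
import pickle
f=grab("side");pickle.dump(f,open("side7.pkl","wb"));save(f,"pics/s7.png",(150,60,300,190),4);print(telemetry.state()["force"],telemetry.state()["gripper_width"])
E
```

```text
time_s: 13.72
ee_pos: [438.9, 253.1, 159.4]
ee_rot: [179.9, 0.9, -165.0]
force: [-0.6, 0.2, 0.3]
gripper_width: 73.3
[-0.58034254  0.42070935  0.32780282] 77.78265921468744
```

View pics/s7.png

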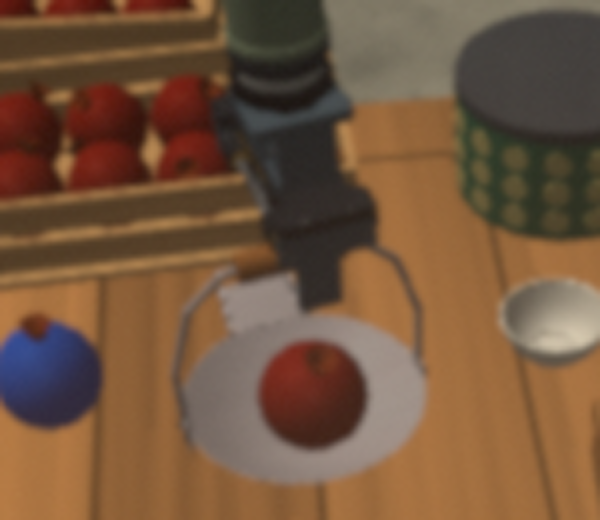

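Pan 1 is standing with its fruit at (312,395) near the middle of the pan ellipse (304,399). Rising, then swinging the wrist for pan 2.

```bash
python3 -m jog '[[[0,0,0],0,1],[[0,0,-2],0,1],[[0,0,-4],0,1],[[0,0,-4],0,1],[[0,0,-3],0,1],[[0,0,0],10.3,1],[[0,0,0],10.3,1],[[0,0,0],10.3,1],[[0,0,0],10.3,1],[[0,0,0],10.3,1]]'; python3 -m jog '[[[0,0,0],10.3,1],[[0,0,0],10.3,1],[[0,0,0],10.3,1],[[0,0,0],10.3,1],[[0,0,0],10.3,1],[[0,0,0],10.3,1],[[0,0,0],10.3,1],[[0,0,0],10.3,1],[[0,0,0],10.3,1],[[0,0,0],10.3,1]]';python3 -m jog '[[[0,0,0],10.3,1],[[0,0,0],10.3,1],[[0,0,0],10.3,1],[[0,0,0],10.3,1],[[0,0,0],10.3,1],[[0,0,0],0,1]]'
```

```text
time_s: 15.02
ee_pos: [436.6, 252.1, 294.0]
ee_rot: [179.2, 0.5, 141.8]
force: [-0.2, 0.4, 0.2]
gripper_width: 91.5
time_s: 16.27
ee_pos: [435.9, 251.8, 293.6]
ee_rot: [179.8, -0.9, 35.3]
force: [-0.0, 1.4, -0.1]
gripper_width: 91.3
time_s: 17.02
ee_pos: [435.5, 251.6, 293.4]
ee_rot: [-179.5, -0.7, -17.8]
force: [-0.2, 0.6, 0.1]
gripper_width: 91.5
```

```bash
python3 -m jog '[[[0,0,0],-6.8,1],[[0,0,0],0,1],[[1.6,5.5,0],0,1],[[1.6,5.5,0],0,1],[[1.6,5.5,0],0,1],[[1.6,5.5,0],0,1],[[1.6,5.5,0],0,1],[[1.6,5.5,0],0,1],[[1.6,5.5,0],0,1],[[1.2,4,0],0,1]]'; python3 -m jog '[[[0,0,0],0,1]]'
```

```text
time_s: 18.27
ee_pos: [482.9, -199.1, 292.0]
ee_rot: [-179.5, -1.0, -10.2]
force: [0.5, 0.1, 0.1]
gripper_width: 91.2
time_s: 18.4
ee_pos: [482.9, -201.7, 291.4]
ee_rot: [-179.5, -1.0, -10.4]
force: [-0.1, 0.3, -0.4]
gripper_width: 91.2
```

```bash
python3 -m jog '[[[-0.1,1,2],0,1],[[0,0,2.5],0,1],[[0,0,1.5],0,1],[[0,0,0],0,1]]';cat > tip.py <<'E'
from h import *
import sys,pickle
from scipy.spatial.transform import Rotation as Ro
f=grab("side");s=telemetry.state();p=s["ee_pos"];M=Ro.from_euler("xyz",s["ee_rot"],degrees=True).as_matrix()
pickle.dump(f,open(sys.argv[1]+".pkl","wb"))
sg=float(sys.argv[2]);w=s["gripper_width"]/2
pr=proj(f,[p+M@np.array([0,sg*w,19])+[0,0,d] for d in(0,15,30,45)])
print("pred tip for dz 0,15,30,45",pr.round(1).tolist(),p,s["ee_rot"])
g=cv2.cvtColor(f["color"],cv2.COLOR_RGB2GRAY)
u=int(pr[2][0])
for v in range(int(pr[3][1])-8,int(pr[0][1])+10): print(v,g[v,u-12:u+13:3])
E
python3 tip.py side8 1
```

```text
time_s: 18.9
ee_pos: [481.4, -208.4, 230.5]
ee_rot: [-179.4, -1.0, -10.3]
force: [0.8, 0.2, 1.2]
gripper_width: 91.5
pred tip for dz 0,15,30,45 [[252.8, 253.3], [252.6, 249.7], [252.4, 245.9], [252.3, 242.1]] [ 481.83754494 -208.61554376  231.31794908] [-179.44132025   -1.12404319  -10.33874369]
234 [50 49 49 49 48 47 49 49 50]
235 [50 49 51 50 50 49 50 53 53]
236 [50 50 51 50 51 52 52 53 55]
237 [52 51 49 49 50 50 51 54 58]
238 [70 55 50 52 50 51 52 59 62]
239 [94 65 48 51 51 51 54 81 82]
240 [106  70  49  50  51  51  59 101 104]
241 [109  74  51  51  51  50  61 105 107]
242 [106  76  49  50  49  51  60 108 107]
243 [ 99  77  50  51  51  51  61 107 109]
244 [ 92  75  50  51  50  51  58 104 107]
245 [ 83  74  50  50  51  50  57 100 103]
246 [76 70 51 50 50 51 56 94 97]
247 [68 64 51 51 52 51 54 87 91]
248 [71 67 58 56 56 55 57 79 81]
249 [97 90 85 78 68 64 63 71 73]
250 [121 121 118 108  99  92  84  81  74]
251 [130 132 133 131 127 127 118 110 100]
252 [130 134 138 139 140 142 138 135 131]
253 [130 134 138 142 143 145 144 146 147]
254 [131 134 139 143 145 146 148 149 150]
255 [131 133 139 143 145 146 148 151 152]
256 [131 134 138 142 139 137 144 150 152]
257 [131 135 138 133 119 111 125 144 154]
258 [131 135 134 111  90  83  93 121 150]
259 [132 135 121  86  71  75  74  88 135]
260 [133 131  97  70  66  75  75  64 105]
261 [133 123  76  68  65  74  76  62  74]
262 [133 105  70  68  63  73  77  63  61]
```

Here the tip offset is about 13 mm less than at pan 1, where reported 160 gripped well, so I take about 167.

```bash
python3 -m jog '[[[0,0.2,2],0.5,1],[[0,0,1.5],0,1],[[0,0,0.8],0,1],[[0,0,0],0,1]]';python3 -m jog '[[[0,0,1],0,1],[[0,0,1],0,1],[[0,0,0],0,0.8]]'; python3 tip.py side9 1 | head -1
```

```text
time_s: 19.45
ee_pos: [485.0, -210.2, 190.5]
ee_rot: [-179.5, -1.5, -10.7]
force: [-0.5, -0.1, 1.5]
gripper_width: 91.6
time_s: 19.82
ee_pos: [486.1, -210.3, 170.0]
ee_rot: [-179.5, -1.6, -10.7]
force: [0.4, 0.5, 0.4]
gripper_width: 84.2
pred tip for dz 0,15,30,45 [[255.5, 265.8], [255.4, 262.5], [255.3, 259.1], [255.1, 255.6]] [ 486.39121547 -210.45605672  170.49402031] [-179.55061524   -1.67065965  -10.74256361]
```

```bash
python3 -m jog '[[[-0.3,0,0.3],0,0.7],[[0,0,0],0,0.55],[[0,0,0],0,0.45],[[0,0,0],0,0.4],[[0,0,0],0,0.35],[[0,0,0],0,0.3],[[0,0,0],0,0.25],[[0,0,0],0,0.2],[[0,0,0],0,0.2]]' 12; python3 -m jog '[[[0,0,0],0,0],[[0,0,0],0,0],[[0,0,0],0,0]]' 45
```

```text
time_s: 21.0
ee_pos: [484.7, -211.5, 168.8]
ee_rot: [-179.7, -1.9, -10.7]
force: [0.4, -1.1, 0.7]
gripper_width: 25.4
time_s: 21.38
ee_pos: [484.7, -211.5, 168.8]
ee_rot: [-179.7, -1.9, -10.7]
force: [-0.3, -1.5, 0.5]
gripper_width: 25.2
```

Gripped. Lift and weigh.

```bash
python3 -m jog '[[[0,0,-0.15],0,0],[[0,0,-0.25],0,0],[[0,0,-0.4],0,0],[[0,0,-0.5],0,0],[[0,0,-0.5],0,0],[[0,0,-0.4],0,0],[[0,0,-0.2],0,0],[[0,0,0],0,0],[[0,0,0],0,0],[[0,0,0],0,0]]'; python3 w.py; python3 tip.py side10 1|head -1; python3 - <<'E'
from h import *
import pickle
for n in("side0","side10"):
    f=pickle.load(open(n+".pkl","rb"));h=cv2.cvtColor(f["color"],cv2.COLOR_RGB2HSV).astype(int)
    x0,y0,x1,y1=205,235,305,340
    H=h[y0:y1,x0:x1];red=((H[...,0]<=6)|(H[...,0]>=174))&(H[...,1]>130)
    k,l,s,c=cv2.connectedComponentsWithStats(red.astype(np.uint8));i=1+np.argmax(s[1:,4]);print(n,"fruit",c[i]+[x0,y0],s[i])
    g=((H[...,1]<75)&(H[...,2]>60))
    for col in(225,235,250,265,275,285):
        r=np.where(g[:,col-x0])[0];print(col,r.min()+y0,r.max()+y0,end="; ")
    xs=np.where(g.any(0))[0];print(xs.min()+x0,xs.max()+x0)
E
```

```text
time_s: 22.62
ee_pos: [480.3, -208.8, 189.9]
ee_rot: [-179.4, -1.3, -10.7]
force: [-0.2, -0.6, -8.3]
gripper_width: 24.8
Fz -7.32 +- 0.17 [ 480.4 -208.9  190. ] 23.225
pred tip for dz 0,15,30,45 [[253.7, 251.4], [253.6, 247.9], [253.4, 244.4], [253.2, 240.7]] [ 480.42227917 -208.88784115  189.98765443] [-179.44383939   -1.28356889  -10.74634244]
side0 fruit [254.03557312 275.5770751 ] [ 33  24  33  33 759]
225 245 301; 235 251 328; 250 250 330; 265 251 312; 275 247 308; 285 252 300; 216 295
side10 fruit [251.40425532 264.08135169] [ 31  15  32  30 799]
225 237 297; 235 235 322; 250 282 324; 265 243 305; 275 238 301; 285 244 293; 213 294
```

Pan 2 is heavier: 7.3 N against 6.1 N, about 125 g more, and both pans were fully lifted. Checking how the fruit and pan 2 sit.

```bash
python3 - <<'E'
from h import *
import pickle
o=[]
for n in("side0","side10"):
    f=pickle.load(open(n+".pkl","rb"));o.append(cv2.resize(f["color"][230:340,205:305,::-1],None,fx=4,fy=4,interpolation=cv2.INTER_CUBIC))
cv2.imwrite("pics/m10.png",np.hstack(o))
E
```

```text
(no output)
```

View pics/m10.png

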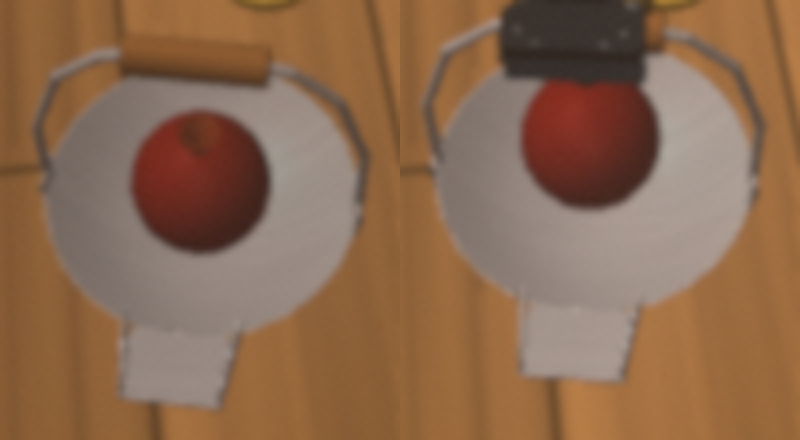

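The fruit moved about 12 mm away from the lip, still inside the limits, and the pan is near level. Raising slowly.

```bash
python3 -m jog '[[[0,0,-0.15],0,0],[[0,0,-0.3],0,0],[[0,0,-0.5],0,0],[[0,0,-0.7],0,0],[[0,0,-0.8],0,0],[[0,0,-0.8],0,0],[[0,0,-0.8],0,0],[[0,0,-0.8],0,0],[[0,0,-0.8],0,0],[[0,0,-0.8],0,0]]'; python3 -m jog '[[[0,0,-0.8],0,0],[[0,0,-0.8],0,0],[[0,0,-0.8],0,0],[[0,0,-0.7],0,0],[[0,0,-0.5],0,0],[[0,0,-0.3],0,0],[[0,0,-0.15],0,0],[[0,0,0],0,0],[[0,0,0],0,0]]'; cat > fr.py <<'E'
from h import *
import sys,pickle
# fruit 2 by triangulation of red blob near predicted place, vs the tool axis
s=telemetry.state();p=s["ee_pos"]
T,S=grab("top"),grab("side");pickle.dump((T,S),open(sys.argv[1]+".pkl","wb"))
o=[]
for f in(T,S):
    h=cv2.cvtColor(f["color"],cv2.COLOR_RGB2HSV).astype(int);m=(((h[...,0]<=6)|(h[...,0]>=174))&(h[...,1]>130)).astype(np.uint8)
    q=proj(f,[p+[0,0,-115]])[0]
    k,l,st,c=cv2.connectedComponentsWithStats(m);ok=[i for i in range(1,k) if st[i,4]>120]
    i=min(ok,key=lambda i:np.hypot(*(c[i]-q)));cc,r=cv2.minEnclosingCircle(np.argwhere(l==i)[:,::-1].astype(np.float32))
    o.append(cc);print("pred",q.round(1),"blob",np.round(c[i],1),"circ",np.round(cc,1),round(r,1),st[i])
c1,d1=ray(T,*o[0]);c2,d2=ray(S,*o[1]);k=np.linalg.lstsq(np.c_[d1,-d2],c2-c1,rcond=None)[0]
print("tri circ",(c1+k[0]*d1).round(1),(c2+k[1]*d2).round(1)); print(p.round(1),s["ee_rot"].round(1),s["time_s"])
E
python3 fr.py a1
```

```text
time_s: 24.52
ee_pos: [478.7, -209.2, 259.3]
ee_rot: [-179.5, -1.3, -10.7]
force: [-0.0, 0.7, -7.6]
gripper_width: 25.5
time_s: 25.65
ee_pos: [477.6, -209.4, 302.6]
ee_rot: [-179.4, -1.3, -10.7]
force: [0.2, 1.2, -7.3]
gripper_width: 25.1
pred [341.6 199. ] blob [331.8 212.2] circ [332.5 205. ] 18.8 [317 191  30  31 343]
pred [252.7 243.6] blob [248.9 238.9] circ [249.1 238.5] 18.0 [232 221  35  36 951]
tri circ [ 463.2 -189.3  181.3] [ 470.7 -189.2  181.6]
[ 477.6 -209.4  302.6] [-179.4   -1.3  -10.7] 25.65
```

```bash
python3 -m jog '[[[0.03,-0.12,0],0,0],[[0.06,-0.25,0],0,0],[[0.1,-0.4,0],0,0],[[0.14,-0.58,0],0,0],[[0.18,-0.75,0],0,0],[[0.21,-0.9,0],0,0],[[0.23,-1,0],0,0],[[0.23,-1,0],0,0],[[0.23,-1,0],0,0],[[0.23,-1,0],0,0]]'; python3 -m jog '[[[0.23,-1,0],0,0],[[0.23,-1,0],0,0],[[0.23,-1,0],0,0],[[0.23,-1,0],0,0],[[0.23,-1,0],0,0],[[0.23,-1,0],0,0],[[0.23,-1,0],0,0],[[0.23,-1,0],0,0],[[0.23,-1,0],0,0],[[0.23,-1,0],0,0]]';  python3 -m jog '[[[0.23,-1,0],0,0],[[0.23,-1,0],0,0],[[0.23,-1,0],0,0],[[0.21,-0.9,0],0,0],[[0.18,-0.75,0],0,0],[[0.14,-0.58,0],0,0],[[0.1,-0.4,0],0,0],[[0.06,-0.25,0],0,0],[[0.03,-0.12,0],0,0],[[0,0,0],0,0]]'; python3 fr.py a2
```

```text
time_s: 27.0
ee_pos: [508.8, -138.6, 303.6]
ee_rot: [-179.4, -1.3, -10.7]
force: [0.4, 0.2, -7.3]
gripper_width: 25.1
time_s: 28.25
ee_pos: [552.9, -37.9, 305.1]
ee_rot: [-179.4, -1.3, -10.7]
force: [-0.8, -0.0, -7.6]
gripper_width: 25.0
time_s: 29.5
ee_pos: [579.8, 22.5, 305.8]
ee_rot: [-179.4, -1.2, -10.7]
force: [0.5, 0.0, -7.3]
gripper_width: 25.1
pred [244.1 153.9] blob [247.6 167.6] circ [248.  168.5] 11.1 [239 159  19  17 161]
pred [280.4 171.3] blob [276.4 166. ] circ [277.1 167. ] 14.9 [263 153  29  29 615]
tri circ [542.2  12.5 217.3] [568.2  11.4 220.4]
[579.8  22.5 305.8] [-179.4   -1.2  -10.7] 29.5
```

Now the quarter turn (about 99.6°), slowly.

```bash
python3 -m jog '[[[0,0,0],-1,0],[[0,0,0],-2,0],[[0,0,0],-3.5,0],[[0,0,0],-5,0],[[0,0,0],-5,0],[[0,0,0],-5,0],[[0,0,0],-5,0],[[0,0,0],-5,0],[[0,0,0],-5,0],[[0,0,0],-5,0]]'; python3 -m jog '[[[0,0,0],-5,0],[[0,0,0],-5,0],[[0,0,0],-5,0],[[0,0,0],-5,0],[[0,0,0],-5,0],[[0,0,0],-5,0],[[0,0,0],-5,0],[[0,0,0],-5,0],[[0,0,0],-5,0],[[0,0,0],-4,0]]'; python3 -m jog '[[[0,0,0],-3,0],[[0,0,0],-2,0],[[0,0,0],-1,0],[[0,0,0],0,0]]'; python3 fr.py a3
```

```text
time_s: 30.85
ee_pos: [579.5, 21.8, 306.0]
ee_rot: [179.6, -1.3, 32.8]
force: [0.4, -0.4, -7.2]
gripper_width: 25.2
time_s: 32.1
ee_pos: [579.0, 21.8, 306.1]
ee_rot: [178.7, -0.5, 84.1]
force: [0.2, 0.1, -8.6]
gripper_width: 25.3
time_s: 32.6
ee_pos: [578.8, 21.8, 306.1]
ee_rot: [178.7, -0.4, 90.6]
force: [-0.3, -0.1, -7.7]
gripper_width: 25.3
pred [244.4 154.3] blob [162.9 214.2] circ [161.6 214.2] 17.6 [148 197  32  35 771]
pred [280.1 171.4] blob [274.3 172.6] circ [275.5 172.1] 14.6 [262 158  24  29 501]
tri circ [436.3 253.8 -15.9] [597.1 225.4 -19.5]
[578.8  21.8 306.1] [178.7  -0.4  90.6] 32.6
```

Fruit offset is unchanged in the pan frame. Final shift: +41 mm in y, +18 mm in x, trim 1.7°.

```bash
python3 -m jog '[[[0.15,0.06,0],0.4,0],[[0.3,0.13,0],0.4,0],[[0.5,0.22,0],0.4,0],[[0.65,0.28,0],0.5,0],[[0.75,0.33,0],0,0],[[0.75,0.33,0],0,0],[[0.65,0.28,0],0,0],[[0.45,0.2,0],0,0],[[0.25,0.1,0],0,0],[[0.1,0.05,0],0,0]]'; python3 -m jog '[[[0,0,0],0,0],[[0,0,0],0,0],[[0,0,0],0,0]]'; python3 fr.py a4; python3 - <<'E'
from h import *
import pickle
T,S=pickle.load(open("a4.pkl","rb"))
im=[]
for f,c in((T,(160,50,300,190)),(S,(225,100,375,240))):
    a=cv2.resize(f["color"][c[1]:c[3],c[0]:c[2],::-1],(400,400),interpolation=cv2.INTER_CUBIC);k=400/(c[2]-c[0])
    p=telemetry.state()["ee_pos"];
    q=(proj(f,[[746.5,55,75],[746.5,55,190]])-np.array(c[:2])+.5)*k
    for v,col in zip(q,((0,255,0),(255,0,255))): cv2.circle(a,tuple(int(t) for t in v),3,col,-1)
    im.append(a)
cv2.imwrite("pics/fin.png",np.hstack(im))
E
```

```text
time_s: 33.95
ee_pos: [601.0, 70.9, 306.7]
ee_rot: [178.7, -0.5, 88.8]
force: [0.3, -0.6, -7.9]
gripper_width: 25.4
time_s: 34.33
ee_pos: [600.8, 70.4, 306.7]
ee_rot: [178.8, -0.5, 88.7]
force: [-1.3, -0.5, -7.1]
gripper_width: 25.2
pred [224.1 144.7] blob [157.5 214.8] circ [161.  214.1] 17.4 [147 197  22  35 486]
pred [285.2 158.7] blob [279.3 156.2] circ [280.6 156.3] 14.3 [268 143  22  27 467]
tri circ [435.2 236.2  81.4] [609.6 202.2  76.9]
[600.8  70.4 306.7] [178.8  -0.5  88.7] 34.325
```

View pics/fin.png

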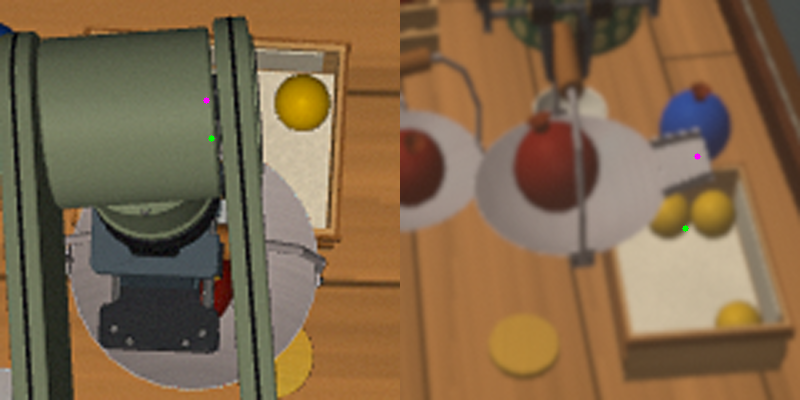

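In the final view the lip tip is at (705,160) in the side crop. The basket's middle at lip height projects to (697,157), so they agree within about 10 mm. The top view has pan and basket aligned within about 7 mm in y. The fruit blob was split by the bow leg. I'll do one numeric check of fruit offset and tilt.

```bash
python3 - <<'E'
from h import *
import pickle
from scipy.spatial.transform import Rotation as Ro
from scipy.optimize import least_squares
T,S=pickle.load(open("a4.pkl","rb"))
A=Ro.from_euler("xyz",[-179.7,-1.9,-10.7],degrees=True);B=Ro.from_euler("xyz",[178.8,-.5,88.7],degrees=True)
z=(B*A.inv()).apply([0,0,1]);print("pan z if held rigid",z.round(3))
a=np.linspace(0,2*np.pi,180)
def rim(c):
    return proj(S,np.c_[c[0]+105*np.cos(a),c[1]+105*np.sin(a),np.full(180,c[2]+44)])
h=cv2.cvtColor(S["color"],cv2.COLOR_RGB2HSV).astype(int);g=(h[...,1]<75)&(h[...,2]>60)
for r in range(150,184,6): xs=np.where(g[r,245:330])[0]+245;print(r,xs[:1],xs[-1:],end="; ")
for u in(262,270,280,300,310): ys=np.where(g[125:205,u])[0]+125;print(u,ys[:1],ys[-1:],end="; ")
print()
for c in([601,66,137],[596,66,137],[601,66,127],[601,56,137]):
    q=rim(c);print(c,"L,R",q[:,0].min().round(1),q[:,0].max().round(1),"rows",q[:,1].min().round(1),q[:,1].max().round(1),"at u=280 max",q[(abs(q[:,0]-280)<2),1].max().round(1),"fruit",proj(S,[[c[0],c[1],c[2]+56]]).round(1),"lip",proj(S,[[c[0]+150,c[1],c[2]+52]]).round(1))
m=((h[...,0]<=6)|(h[...,0]>=174))&(h[...,1]>130);m[:140]=0;m[185:]=0;m[:,:262]=0;m[:,306:]=0
P=np.argwhere(m)[:,::-1];print("fruit cols",P.min(0),P.max(0),cv2.minEnclosingCircle(P.astype(np.float32)))
m1=((h[...,0]<=6)|(h[...,0]>=174))&(h[...,1]>130)
E
```

```text
pan z if held rigid [-0.026  0.025  0.999]
150 [245] [329]; 156 [245] [329]; 162 [245] [329]; 168 [245] [324]; 174 [245] [320]; 180 [261] [318]; 262 [149] [181]; 270 [144] [185]; 280 [132] [188]; 300 [135] [187]; 310 [145] [204]; 
[601, 66, 137] L,R 249.2 321.8 rows 138.5 189.3 at u=280 max 189.0 fruit [[285.5 159.4]] lip [[336.5 155.8]]
[596, 66, 137] L,R 247.5 320.1 rows 138.7 189.4 at u=280 max 189.3 fruit [[283.8 159.6]] lip [[334.8 156. ]]
[601, 66, 127] L,R 249.3 321.5 rows 141.0 191.7 at u=280 max 191.5 fruit [[285.4 161.9]] lip [[336.1 158.3]]
[601, 56, 137] L,R 249.5 322.6 rows 140.7 192.0 at u=280 max 191.6 fruit [[286.  161.8]] lip [[337.3 158.2]]
fruit cols [268 143] [297 170] ((282.3805847167969, 157.0223846435547), 14.655200004577637)
```

```bash
python3 - <<'E'
from h import *
import pickle
for nm,T in(("start",pickle.load(open("top0.pkl","rb"))),("now",pickle.load(open("a4.pkl","rb"))[0]),("a3",pickle.load(open("a3.pkl","rb"))[0])):
    h=cv2.cvtColor(T["color"],cv2.COLOR_RGB2HSV).astype(int);g=(h[...,1]<75)&(h[...,2]>60)
    R=[]
    for r in range(185,250,8): x=np.where(g[r,95:205])[0]+95;R.append((r,int(x.min()),int(x.max())))
    red=(((h[...,0]<=6)|(h[...,0]>=174))&(h[...,1]>130));red[:, :125]=0;red[:,185:]=0;red[:185]=0;red[250:]=0
    P=np.argwhere(red)[:,::-1];print(nm,R,"fruit",P.min(0),P.max(0))
    c=[(x.min()+185,x.max()+185) for x in [np.where(g[170:262,u])[0]-15 for u in(140,150,160,170,180)]];print(c)
E
```

```text
start [(185, 134, 179), (193, 126, 187), (201, 121, 191), (209, 118, 194), (217, 105, 195), (225, 99, 194), (233, 101, 191), (241, 103, 185), (249, 135, 176)] fruit [138 199] [172 233]
[(np.int64(182), np.int64(252)), (np.int64(177), np.int64(255)), (np.int64(178), np.int64(256)), (np.int64(180), np.int64(253)), (np.int64(186), np.int64(246))]
now [(185, 137, 176), (193, 127, 187), (201, 122, 204), (209, 119, 204), (217, 104, 201), (225, 100, 204), (233, 102, 204), (241, 104, 204), (249, 135, 204)] fruit [147 197] [168 231]
[(np.int64(183), np.int64(252)), (np.int64(178), np.int64(255)), (np.int64(179), np.int64(258)), (np.int64(170), np.int64(255)), (np.int64(196), np.int64(261))]
a3 [(185, 137, 204), (193, 127, 204), (201, 122, 204), (209, 119, 204), (217, 104, 204), (225, 100, 204), (233, 102, 204), (241, 104, 204), (249, 135, 204)] fruit [148 197] [179 231]
[(np.int64(183), np.int64(252)), (np.int64(178), np.int64(256)), (np.int64(179), np.int64(258)), (np.int64(181), np.int64(255)), (np.int64(186), np.int64(248))]
```

Pan 1 moved about 3 mm, and its fruit is about 17 mm off centre and at rest. That is inside the 25 mm limit, so I won't touch it again. Handing in.

```bash
python3 -c "
from workcell import telemetry,job_done
s=telemetry.state();print(s['time_s'],s['ee_pos'],s['gripper_width'],s['force'],abs(s['qvel']).max());print(job_done())"
```

```text
34.425 [600.87371689  70.38428048 306.68942503] 25.37094323016864 [ 0.135327   -0.40523725 -7.91335994] 0.2086546245203527
the job is handed in; nothing more can be done
None
```

I weighed both pans and handed the job in at 34.4 s with pan 2, the heavier one, held over the basket. The robot reported no verdict. Pan 2 read 7.3 N against 6.1 N for pan 1, about 125 g more fruit.

**Pan 2:** I turned its lip to point away from the robot. It is held still with its underside about 137 mm up. The lip tip is within about 15 mm of the basket's middle, the tilt is about 0.04 rad, and its fruit is about 13 mm off centre.

**Pan 1:** It stands within about 3 mm of where it started. Its fruit came to rest about 17 mm off centre; the limit is 25 mm. I set it down by the wrist force and did not lift it again.

**What disagreed:**
- The fingertips looked 15–30 mm higher in the side camera than the reported tool position. My first grasp closed on nothing just above pan 1's bar, and I fixed it by going lower.
- When pan 1 was set down, the wrist still read about 3 N just before release, so that landing was less clean than intended.
- An estimate of pan 2's lip from the last picture was a few pixels lower than the model predicts. That could be a yaw of about 5° or a slight tilt; both are within limits.

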